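# Find the hidden catch and open the child-safe drawer box

## Task

Open the handleless wooden drawer box: one of the four flush slats in its lid is a hidden push-catch that gives under the finger, the other three are solid. Feel along the slats with a fingertip, press the one that gives until the drawer springs part-way out, then hook a finger behind the drawer front and draw it fully open. Do not pinch the drawer front or touch its outer face, and leave the things standing around where they are.

Things in the scene. Friction and masses are not known exactly. Their poses are not given: they have to be found in the camera images.
- box: Pale wooden drawer box standing fixed on the worktop, 150 (x) x 220 (y) x 75 mm high. Origin: centre of its underside; -x is its front, where the drawer comes out. Its flat top, 75 mm up, is a pale frame round four darker slats.
- slats (a point): Centre of the box's flat top, 75 mm above the worktop; axes as the box. Four slats, all alike and flush, lie side by side along y, each 88 mm long in x and 48 mm wide in y, centres at x = 0, y = -75, -25, +25, +75 mm. One, not known which, is the catch; the others are rigid. The fingertip must press within one slat, as the neighbours do not give.
- catch (a joint): How far the hidden catch slat is pressed down, m: 0 flush (as at the start), 0.007 bottom. It is sprung, about 1.5 N to start and 4 N at the bottom, and comes back up by itself. From about 0.004 down it frees the drawer.
- drawer (a joint): How far the drawer is out along the box's -x, m: about 0 shut and latched, 0.10 fully out at its stop. When freed, its spring pushes it to about 0.06 within a second and there it stays; from there to the stop it is drawn by hand against light friction (about 1 to 2 N), and stays where it is left.
- drawer_grip (a point): Middle of the drawer front's inner (rear) face at its upper edge, 62 mm above the worktop; moves with the drawer. With the drawer shut it lies at box x = -63 mm, y = 0. The drawer front with its facing is 12 mm thick and 200 mm wide; the fingers must stay off its outer face, 12 mm further out.
- box_front (a point): Middle of the box's upper front edge, box x = -75 mm, 75 mm up. Once the drawer has sprung out, the opening from here to the drawer front's inner face is about 50 mm long in x, 180 mm wide and open from above; the tray floor in it is 13 mm above the worktop, and a teaspoon lying on it reaches up to about 25 mm.
- basket_corner (a point): Lower front right corner of a black wire spice basket that hangs fixed on the wall behind the work, 303 mm above the worktop; it reaches from here 272 mm to the left (+y) and 168 mm back (+x), with jars standing up in it. A paper roll hangs to its left, equally far back. Keep the arm's wrist in front of them.
- mug: Pale mug with a handle, about 92 x 127 x 95 mm, loose bystander; origin under its middle.
- cup: Purple mug with a handle, about 80 x 113 x 89 mm, loose bystander; origin under its middle.
- lemon: Yellow lemon, 83 x 58 x 58 mm, loose bystander; origin under its middle.
- garlic: Head of garlic, 53 x 54 x 53 mm, loose bystander; origin under its middle.
- timer: Round red and white kitchen timer, 55 x 55 x 56 mm, loose bystander; origin under its middle.
- shaker: Salt shaker with a grey top, 44 x 44 x 90 mm, loose bystander; origin under its middle.

How it is judged:
On the way, in this order (a step that is already met when the one before it is completed fails the run):
1. the hidden catch slat is pressed down (4 mm or more) until the drawer springs out (value of joint catch above 0.004 m and contact force between catch and the fingers above 0.5 N), for 0.05 s.
2. the catch is let go and the drawer stands part-way out (value of joint drawer above 0.045 m and value of joint catch below 0.002 m), for 0.1 s.
3. the drawer is drawn fully open (90 mm or more of 100) (value of joint drawer above 0.09 m), for 0.2 s.
At the end, for the whole second after the job is handed in: The drawer is out by at least 90 of its 100 mm and at rest, the catch slat is back up within 2 mm of flush (value of joint drawer above 0.09 m and velocity of joint drawer between -0.01 and 0.01 m/s and value of joint catch below 0.002 m); the robot touches nothing.
It fails at once if the fingers push or pinch the outer face of the drawer front (over 2 N) (contact force between drawer_face and the fingers above 2 N).
It fails at once if a thing standing around is shifted or lifted by more than 20 mm (distance of any of mug, cup, lemon, garlic, timer, shaker from where it was at the start of the episode above 0.02 m).
It also fails if it takes over 48 s, if anything falls off the work surface, if the arm or the gripper's body presses on something with over 40 N, if the wrist force passes 120 N, or if a joint passes its speed limit or range.

## Robot

A 6-joint arm with a two-finger parallel gripper is mounted at the origin on a cart in front of the work surface, level with it; the furniture and walls round the work are solid. World frame = base frame: x ahead of the robot, y to its left, z up, the work surface at z = 0. Lengths are in m, angles in rad, forces in N, time in s.
With the tool pointing down it reaches from about 0.375 to 0.975 m from the base axis. Payload 3.8 kg.
Tool frame: the origin (TCP) lies midway between the tips of the shut fingers; the grasp point (between the pads) lies 19 mm behind it; z points along the fingers, x is the direction in which the jaws open and shut, and the axes are right-handed (so a half turn about z gives the same grasp; the last joint's range is limited). The gripper opens to 85 mm and grips with 20 to 120 N. Pads are 22 mm wide; open, the fingers measure 114 mm over their backs; the gripper's body (76 mm by 85 mm) begins 54 mm behind the grasp point. The pads swing forward as they close: fully open they stand 13 mm farther back than shut.
Start: joints at [-1.177, 0.264, 1.604, -0, 1.274, -0.037], TCP at [0.282, -0.613, 0.231] pointing down, gripper open.
Joint ranges: [-2.63, 2.63], [-0.94, 2.18], [0.31, 2.57], [-1.31, 4.45], [0, 2.66], [-2.55, 2.55]. Speed limits (rad/s): [2.57, 2.57, 3.14, 3.14, 3.14, 3.14].

## Interface

Orientations are given as [roll, pitch, yaw] about the fixed x, y, z axes, in that order (R = Rz(yaw) Ry(pitch) Rx(roll)).
In Python, from cell import readout, eyes, job gives the robot as it stands. The module is installed in compiled form; this text tells all that it offers.
- The arm moves only by the tool play_rows, never from a script. Its argument "moves" is one flat list of numbers, 7 for each row, row after row: the turn, a rotation vector about the tool's x, y, z as a fraction of full scale, then the shift along the tool's x, y, z as a fraction of full scale, then the opening, from 0 (shut) to 1 (fully open). A call has 1 to 10 rows; each row is the pose to reach, as a shift and turn from the pose commanded when the call began, along the tool's axes at that moment; what a row does not reach only later rows make up. Full scale, the value 1, is 150 mm for a shift and 90 degrees for a turn. A row lasts 1/8 s, in which the tool goes at most 62.5 mm and 10.7 degrees, less where a joint would pass 70% of its speed; a pose out of reach is approached as far as the arm can. A call with a number of a shift or a turn outside -1 to 1 is refused whole. A call with a gripper value outside its range is refused whole. The fingers move at their own pace and stop on an object; "newtons" is the grip in N (left out, the last holds). Time passes only in rows, so rows that repeat a pose let the fingers close. It gives the time, the measured TCP pose, the force and the opening at its end, in the units of the state.
- readout.sense(): the state, without advancing time (a new reading comes with each control period).
- eyes.camera(name): name is "scene" or "top" or "wrist"; returns a dict with "pixels" (480x640x3 uint8, blue, green, red), "camera_matrix" (3x3 intrinsics, pixels), "R" (3x3) and "t" (3): a world point X has camera coordinates R X + t; the wrist camera has in their place "hand_eye" (4x4, takes a point from camera to tool coordinates, whose origin is the TCP and whose axes are the tool frame's). Camera axes: x right, y down, z forward; pixel columns grow to the right and rows downward; lengths in m; the calibration is good to about 2 mm. A picture is of the moment at which its call begins: read the wrist's pose just before it. There is no depth.
- job.job_done(): hands the job in, once; it reports no verdict.
The state is a dict: "clock": time; "q": joint angles; "qd": joint speeds; "effort": joint torques, N m; "tool_pos": TCP position; "ee_rot": TCP orientation; "wrist_force": force on the tool from outside, world axes, zero at the start; "moment": the same for the moment, N m; "grip_width": finger opening in m.
Only numpy, scipy, OpenCV 4.12 (cv2) and the standard library are available. Lean on these libraries where they do the work, as an engineer would, in place of code of your own. Each camera call takes 0.05 s, during which the arm holds its last target.

## Working session

There is one attempt and no reset: what is moved stays moved. The work goes in short steps, Python scripts to look and compute and a tool call to move; the robot and the scene stay as the last step left them, time stands still between calls to the robot, and variables do not carry over. Pictures are saved under pics/ and viewed, and the job is handed in when it is done.

Besides the shell and the picture viewer there is one more tool, called after "Request:" as name(argument=value, ...) on one line, values as JSON. play_rows: Moves the arm, as the interface text tells. Its arguments: {"type":"object","properties":{"moves":{"type":"array","items":{"type":"number"}},"newtons":{"type":"number"}},"required":["moves"]}

```bash
mkdir -p pics; python3 - <<'E'
from cell import readout, eyes
import cv2,numpy as np
s=readout.sense(); print({k:np.round(v,4) for k,v in s.items()})
for n in("scene","top"):
    c=eyes.camera(n); cv2.imwrite(f"pics/{n}0.png",c["pixels"]); print(n,c["camera_matrix"],c["R"],c["t"]); np.savez(f"{n}0.npz",**c)
E
```

```text
{'clock': np.float64(0.0), 'q': array([-1.1769,  0.2647,  1.6054, -0.    ,  1.2737, -0.0369]), 'qd': array([-0.0009,  0.0017, -0.0003,  0.0025,  0.0002,  0.001 ]), 'effort': array([ 1.60000e-03, -5.15101e+01, -3.67314e+01,  1.00000e-04,
        1.30000e-02, -0.00000e+00]), 'tool_pos': array([ 0.2816, -0.6126,  0.2299]), 'ee_rot': array([-3.1415e+00,  2.3000e-03, -1.1400e+00]), 'wrist_force': array([-0.6676, -0.4658, -0.6395]), 'moment': array([-0.0377, -0.0111,  0.0073]), 'grip_width': np.float64(0.0854)}
scene [[438.99264434   0.         315.73382115]
 [  0.         438.99264434 242.72662949]
 [  0.           0.           1.        ]] [[-0.80430053 -0.59406751  0.01358106]
 [-0.41571412  0.54620515 -0.72721503]
 [ 0.42459678 -0.59054528 -0.68627535]] [0.37390227 0.37454004 1.01743669]
top [[596.94359589   0.         318.96918636]
 [  0.         596.94359589 236.06148885]
 [  0.           0.           1.        ]] [[ 0.00331292 -0.99998875 -0.0033948 ]
 [-0.97976312 -0.00256645 -0.20014405]
 [ 0.20013309  0.00398916 -0.9797606 ]] [-0.05453563  0.53373683  1.31666019]
```

View pics/scene0.png

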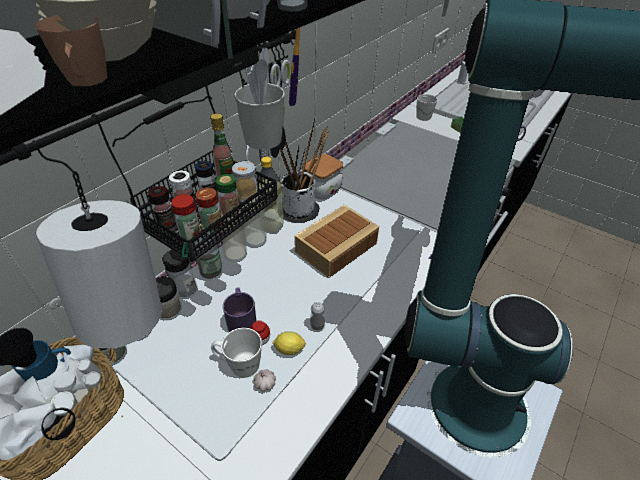

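View pics/top0.png

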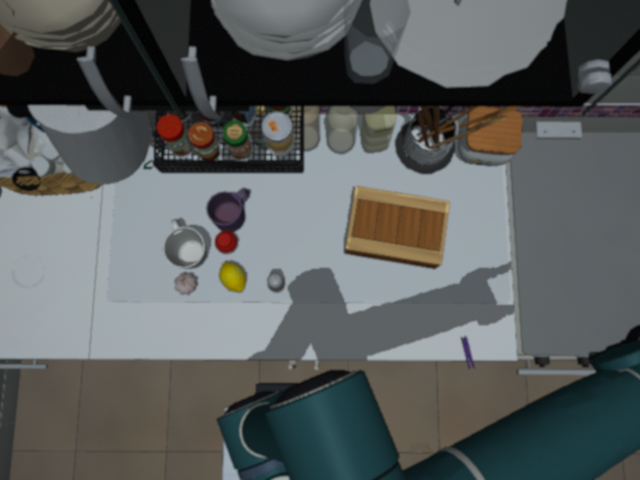

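The top picture shows the box at about columns 345–450, rows 186–268, with its front towards the bottom of the picture. The bystanders are at columns 165–285 and the basket is at rows 105–170. Next I measure the slat region on the plane z = 0.075.

```bash
cat > h.py <<'E'
import numpy as np,cv2
def ray(c,uv,z):
    K,R,t=c["camera_matrix"],c["R"],c["t"]
    d=R.T@np.linalg.inv(K)@np.array([uv[0],uv[1],1.]); o=-R.T@t
    return o+d*(z-o[2])/d[2]
def proj(c,X):
    p=c["camera_matrix"]@(c["R"]@np.array(X)+c["t"]); return p[:2]/p[2]
E
python3 - <<'E'
from h import *
for n,roi in(("top",(335,175,465,280)),("scene",(285,200,390,280))):
    c=np.load(n+"0.npz"); im=c["pixels"]; hsv=cv2.cvtColor(im,cv2.COLOR_BGR2HSV)
    x0,y0,x1,y1=roi
    m=np.zeros(im.shape[:2],np.uint8)
    m[y0:y1,x0:x1]=((hsv[...,0]<25)&(hsv[...,1]>140)&(hsv[...,2]>60)).astype(np.uint8)[y0:y1,x0:x1]*255
    m2=np.zeros_like(m); m2[y0:y1,x0:x1]=((hsv[...,0]<28)&(hsv[...,1]>50)&(hsv[...,2]>60)).astype(np.uint8)[y0:y1,x0:x1]*255
    for nm,mm in(("slat",m),("box",m2)):
        k=max(cv2.findContours(cv2.morphologyEx(mm,cv2.MORPH_CLOSE,np.ones((5,5))),cv2.RETR_EXTERNAL,cv2.CHAIN_APPROX_NONE)[0],key=cv2.contourArea)
        w=np.array([ray(c,p[0],.075)[:2] for p in k],np.float32)
        r=cv2.minAreaRect(w); print(n,nm,cv2.contourArea(k),np.round(r[0],4),np.round(r[1],4),r[2],cv2.minAreaRect(k))
    v=im[y0:y1,x0:x1]; cv2.imwrite(f"pics/{n}_crop.png",np.hstack([cv2.resize(a,None,fx=3 if n=="top" else 3.5,fy=3,interpolation=0) for a in(v,cv2.cvtColor(m[y0:y1,x0:x1],8))]))
c=np.load("top0.npz")
E
```

```text
top slat 3158.0 [ 0.5574 -0.2315] [0.1978 0.0878] 80.3381118774414 ((397.93243408203125, 224.40541076660156), (87.7890625, 37.647369384765625), 9.462322235107422)
top box 6327.0 [ 0.5528 -0.2296] [0.2194 0.1584] 80.39176177978516 ((397.3783874511719, 226.729736328125), (97.98179626464844, 68.0611801147461), 9.462322235107422)
scene slat 1152.5 [ 0.5555 -0.2306] [0.1966 0.0869] 80.52777862548828 ((337.1462097167969, 231.2274169921875), (23.372743606567383, 62.487545013427734), 57.2647705078125)
scene box 3402.5 [ 0.5391 -0.2048] [0.2658 0.1911] 80.587890625 ((336.21893310546875, 238.113525390625), (53.964752197265625, 81.82938385009766), 53.97262954711914)
```

View pics/top_crop.png

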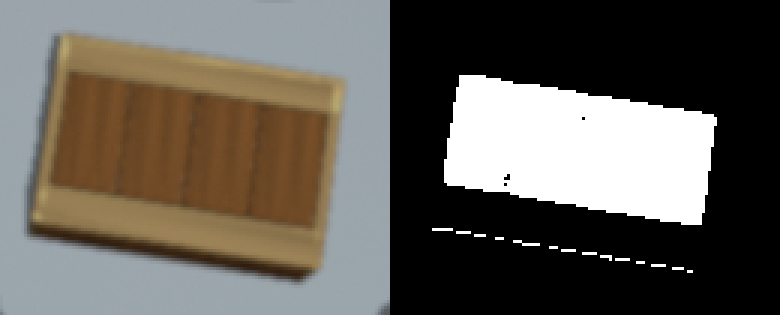

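View pics/scene_crop.png

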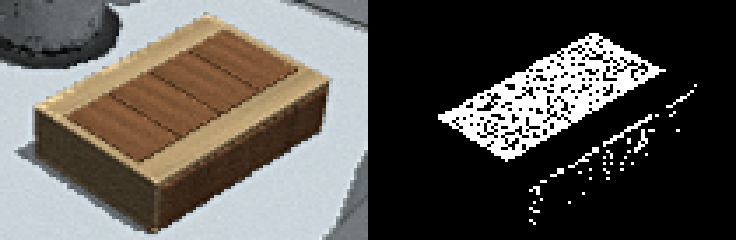

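Both views agree. The slat centre is about (0.556, -0.231) and the field measures 198 x 88 mm, against an expected 198 x 88. The box yaw is about -9.6°. Next I work out the approach.

```bash
cat >> h.py <<'E'
from scipy.spatial.transform import Rotation as Ro
C=np.array([.5565,-.231]); A=np.deg2rad(-9.6)
ex=np.array([np.cos(A),np.sin(A)]); ey=np.array([-np.sin(A),np.cos(A)])
def bp(x,y): return C+x*ex+y*ey
def go(p0,rpy0,p,yaw):
    R0=Ro.from_euler('xyz',rpy0); R1=Ro.from_euler('xyz',[np.pi,0,yaw])
    d=R0.inv().apply(np.array(p)-p0); w=(R0.inv()*R1).as_rotvec()
    return np.round(w/(np.pi/2),3),np.round(d/.15,3)
YAW=A-np.pi/2
E
python3 - <<'E'
from h import *
p0=[.2816,-.6126,.2299]; r0=[-3.1415,.0023,-1.14]
for y in(-.075,-.025,.025,.075): print(bp(-.015,y))
t=np.r_[bp(-.015,-.075),.15]
print(go(p0,r0,np.array(p0)+(t-p0)*.37,YAW))
print(go(np.array(p0)+(t-p0)*.37,[np.pi,0,YAW],t,YAW))
E
```

```text
[ 0.5292024  -0.30244817]
[ 0.53754084 -0.25314837]
[ 0.54587928 -0.20384857]
[ 0.55421772 -0.15454877]
(array([0.   , 0.001, 0.381]), array([-0.44 , -0.874,  0.198]))
(array([0., 0., 0.]), array([-1.458, -0.808,  0.336]))
```

Request:
play_rows(moves=[0,0,0.1,-0.15,-0.29,0.07,0,0,0,0.2,-0.3,-0.58,0.13,0,0,0,0.3,-0.44,-0.874,0.198,0,0,0.001,0.381,-0.44,-0.874,0.198,0])

```text
clock: 0.6
tool_pos: [0.3748, -0.4948, 0.1996]
ee_rot: [3.14, 0.002, -1.739]
wrist_force: [0.0, -0.7, -0.2]
grip_width: 0.0123
```

Request:
play_rows(moves=[0,0,0,-0.35,-0.2,0.08,0,0,0,0,-0.7,-0.4,0.16,0,0,0,0,-0.95,-0.6,0.25,0,0,0,0,-1,-0.8,0.336,0])

```text
clock: 1.1
tool_pos: [0.5176, -0.3679, 0.1501]
ee_rot: [3.141, -0.0, -1.736]
wrist_force: [-0.2, -0.5, 0.3]
grip_width: -0.0001
```

Request:
play_rows(moves=[0,0,0,-0.23,0,0,0,0,0,0,-0.458,0,0,0,0,0,0,-0.458,0,0,0,0,0,0,-0.458,0,0,0])

```text
clock: 1.6
tool_pos: [0.5281, -0.3033, 0.1507]
ee_rot: [-3.141, -0.002, -1.738]
wrist_force: [-0.1, 0.5, 0.4]
grip_width: -0.0004
```

```bash
python3 - <<'E'
from h import *
from cell import readout,eyes
s=readout.sense(); print({k:np.round(v,4) for k,v in s.items()})
t=np.r_[bp(-.015,-.075),.09]; print(go(s["tool_pos"],s["ee_rot"],t,YAW))
for n in("scene","wrist"): cv2.imwrite(f"pics/{n}1.png",eyes.camera(n)["pixels"])
E
```

```text
{'clock': np.float64(1.6), 'q': array([-5.6120e-01,  2.0190e-01,  1.8336e+00, -1.8000e-03,  1.1053e+00,
        1.1775e+00]), 'qd': array([-0.0162,  0.002 , -0.0083,  0.0025,  0.0001,  0.002 ]), 'effort': array([ 6.49200e-01, -4.56779e+01, -3.40592e+01,  4.73000e-02,
        3.14000e-02,  3.20000e-03]), 'tool_pos': array([ 0.5281, -0.3033,  0.1507]), 'ee_rot': array([-3.1414e+00, -1.9000e-03, -1.7379e+00]), 'wrist_force': array([-0.0789,  0.4805,  0.4336]), 'moment': array([0.0372, 0.031 , 0.0118]), 'grip_width': np.float64(-0.0004)}
(array([-0.   , -0.001,  0.   ]), array([-0.007, -0.006,  0.405]))
```

View pics/scene1.png

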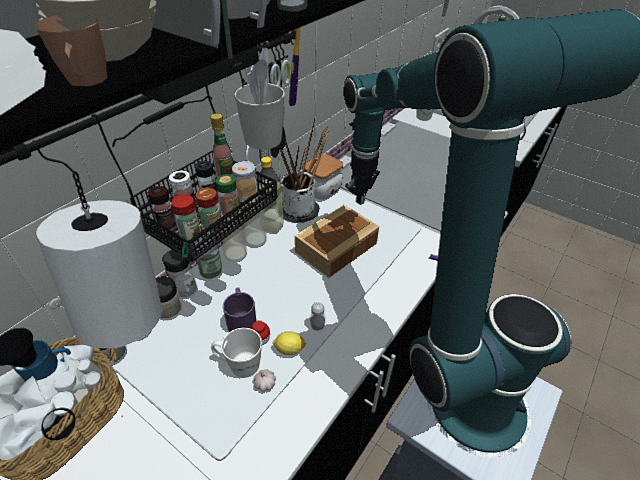

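View pics/wrist1.png

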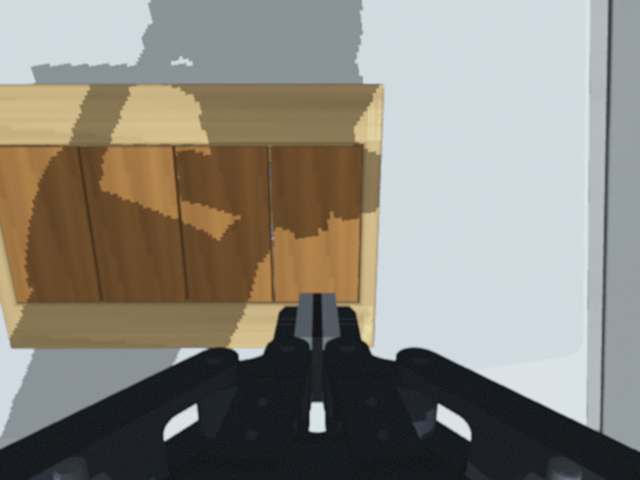

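The wrist view shows the fingertips (about column 317, row 300) over the rightmost slat (y = -75), near its middle. I lower onto it.

Request:
play_rows(moves=[0,0,0,0,0,0.24,0,0,0,0,0,0,0.48,0,0,0,0,0,0,0.49,0,0,0,0,0,0,0.49,0])

```text
clock: 2.2
tool_pos: [0.5279, -0.3038, 0.0775]
ee_rot: [3.141, -0.001, -1.739]
wrist_force: [-0.3, -0.8, 0.0]
grip_width: 0.0001
```

Request:
play_rows(moves=[0,0,0,0,0,0.015,0,0,0,0,0,0,0.03,0,0,0,0,0,0,0.03,0])

```text
clock: 2.58
tool_pos: [0.5286, -0.3037, 0.0751]
ee_rot: [-3.14, -0.002, -1.738]
wrist_force: [-3.3, 1.6, 7.6]
grip_width: 0.0002
```

This slat is rigid: z stopped at 0.0751 with 7.6 N, more than the catch's 4 N maximum. I try the next one.

Request:
play_rows(moves=[0,0,0,0,0,-0.08,0,0,0,0,-0.17,0,-0.08,0,0,0,0,-0.333,0,-0.08,0,0,0,0,-0.333,0,-0.04,0,0,0,0,-0.333,0,-0.01,0,0,0,0,-0.333,0,0,0,0,0,0,-0.333,0,0,0])

```text
clock: 3.45
tool_pos: [0.5367, -0.2545, 0.0729]
ee_rot: [-3.141, -0.002, -1.739]
wrist_force: [-0.7, 1.5, 1.4]
grip_width: 0.0002
```

This slat gives: z = 0.0729 at only 1.4 N. I press it through.

Request:
play_rows(moves=[0,0,0,0,0,0.02,0,0,0,0,0,0,0.035,0,0,0,0,0,0,0.04,0,0,0,0,0,0,0.04,0])

```text
clock: 3.95
tool_pos: [0.5368, -0.2546, 0.0679]
ee_rot: [-3.141, -0.002, -1.738]
wrist_force: [-2.3, 1.4, 9.1]
grip_width: 0.0002
```

```bash
python3 - <<'E'
from h import *
from cell import readout,eyes
s=readout.sense(); print({k:np.round(v,4) for k,v in s.items()})
for n in("scene","top"): cv2.imwrite(f"pics/{n}2.png",eyes.camera(n)["pixels"])
E
```

```text
{'clock': np.float64(3.95), 'q': array([-0.4837,  0.2634,  1.9282, -0.0023,  0.9485,  1.2561]), 'qd': array([ 0.0018, -0.0005,  0.0017, -0.0003,  0.0006,  0.0002]), 'effort': array([ 1.63600e-01, -4.10959e+01, -2.91166e+01,  1.00000e-01,
       -1.02990e+00, -1.40000e-03]), 'tool_pos': array([ 0.5368, -0.2546,  0.0679]), 'ee_rot': array([-3.1407e+00, -2.2000e-03, -1.7384e+00]), 'wrist_force': array([-2.341 ,  1.3792,  9.1412]), 'moment': array([0.206 , 0.4488, 0.0067]), 'grip_width': np.float64(0.0002)}
```

View pics/scene2.png

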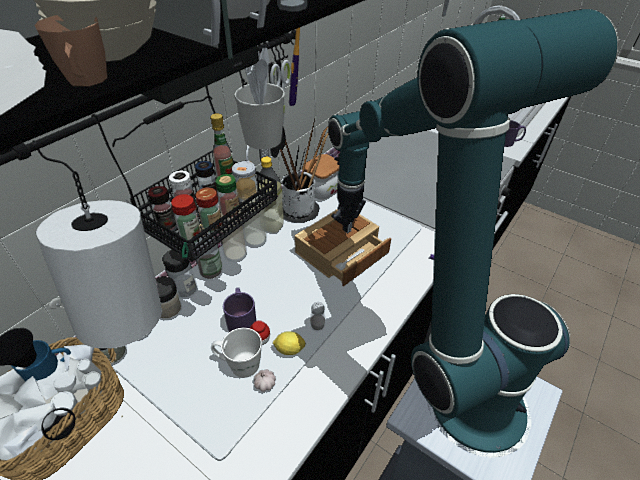

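The scene view shows the drawer sprung out (front around pixel 365,260) with the spoon inside. I lift off and measure the opening.

Request:
play_rows(moves=[0,0,0,0,0,-0.2,0,0,0,0,0,0,-0.43,0,0,0,0,0,0,-0.43,0,0,0,0,0,0,-0.43,0])

```text
clock: 4.55
tool_pos: [0.536, -0.2538, 0.1304]
ee_rot: [3.141, -0.001, -1.739]
wrist_force: [-0.2, 0.5, 0.2]
grip_width: -0.0
```

```bash
python3 - <<'E'
from h import *
from cell import readout,eyes
s=readout.sense(); print({k:np.round(v,4) for k,v in s.items() if k in("tool_pos","ee_rot","wrist_force")})
out=[]
for n,x0,y0,x1,y1,f in(("top",330,180,460,310,4),("scene",285,200,405,290,4)):
    c=eyes.camera(n); np.savez(n+"3.npz",**c); im=c["pixels"].copy()
    v=cv2.resize(im[y0:y1,x0:x1],None,fx=f,fy=f,interpolation=cv2.INTER_CUBIC)
    for xx in(-.063-.06,-.075-.06):
        for yy in(-.1,0,.1):
            q=(proj(c,[*bp(xx,yy),.062])-[x0,y0])*f; cv2.circle(v,tuple(int(a) for a in q),3,(0,0,255) if xx>-.13 else (255,0,0),-1)
    cv2.imwrite(f"pics/{n}3.png",v)
E
```

```text
{'tool_pos': array([ 0.536 , -0.2538,  0.1304]), 'ee_rot': array([ 3.1409e+00, -1.3000e-03, -1.7385e+00]), 'wrist_force': array([-0.2359,  0.5101,  0.2039])}
```

View pics/top3.png

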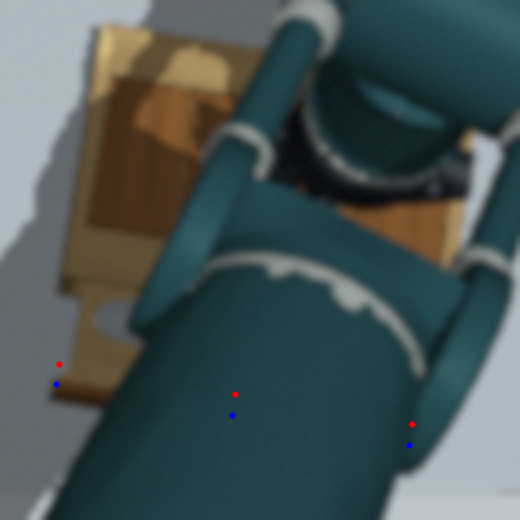

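View pics/scene3.png

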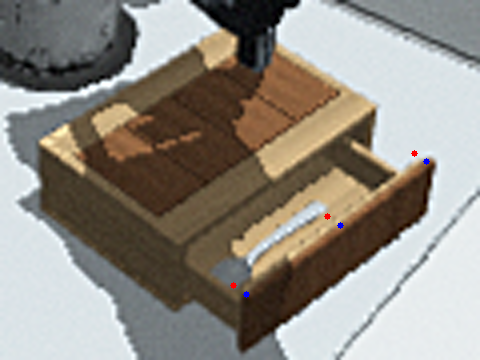

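The projected marks for 60 mm out lie on the drawer front's edge in both views: red on the inner edge, blue on the outer edge. So the drawer is about 60 mm out and the opening is where I expected it.

```bash
python3 - <<'E'
from h import *
from cell import readout
s=readout.sense()
print(go(s["tool_pos"],s["ee_rot"],np.r_[bp(-.1,0),.13],YAW))
E
```

```text
(array([ 0.002, -0.   , -0.   ]), array([-0.17 ,  0.553, -0.003]))
```

Request:
play_rows(moves=[0,0,0,-0.08,0.28,0,0,0,0,0,-0.17,0.553,0,0,0,0,0,-0.17,0.553,0,0,0,0,0,-0.17,0.553,0,0])

```text
clock: 5.15
tool_pos: [0.4592, -0.215, 0.1308]
ee_rot: [-3.141, -0.002, -1.738]
wrist_force: [0.3, -0.6, 0.5]
grip_width: -0.0002
```

```bash
python3 - <<'E'
from h import *
from cell import readout,eyes
s=readout.sense(); print(s["tool_pos"],s["ee_rot"])
print(go(s["tool_pos"],s["ee_rot"],np.r_[bp(-.1,0),.04],YAW))
c=eyes.camera("wrist"); im=c["pixels"].copy()
T=np.eye(4);T[:3,:3]=Ro.from_euler('xyz',s["ee_rot"]).as_matrix();T[:3,3]=s["tool_pos"]
W=np.linalg.inv(T@c["hand_eye"])
for x,z,col in((-.123,.062,(0,0,255)),(-.135,.062,(255,0,0)),(-.075,.075,(0,255,0))):
    for y in(-.09,-.05,0,.05,.09):
        p=c["camera_matrix"]@(W@np.r_[bp(x,y),z,1])[:3]; cv2.circle(im,tuple(int(a) for a in p[:2]/p[2]),3,col,-1)
cv2.imwrite("pics/wrist4.png",im); cv2.imwrite("pics/scene4.png",eyes.camera("scene")["pixels"][170:310,260:430].repeat(4,0).repeat(4,1))
E
```

```text
[ 0.45924261 -0.21500377  0.13079813] [-3.14106155e+00 -1.56643703e-03 -1.73847269e+00]
(array([-0.   , -0.001, -0.   ]), array([-0.004,  0.01 ,  0.605]))
```

View pics/wrist4.png

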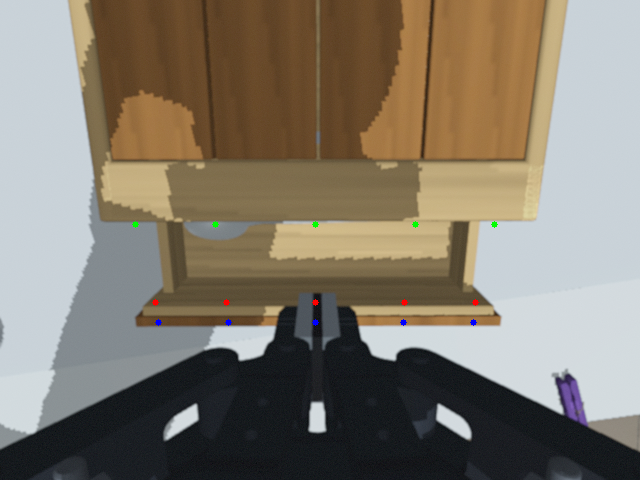

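View pics/scene4.png

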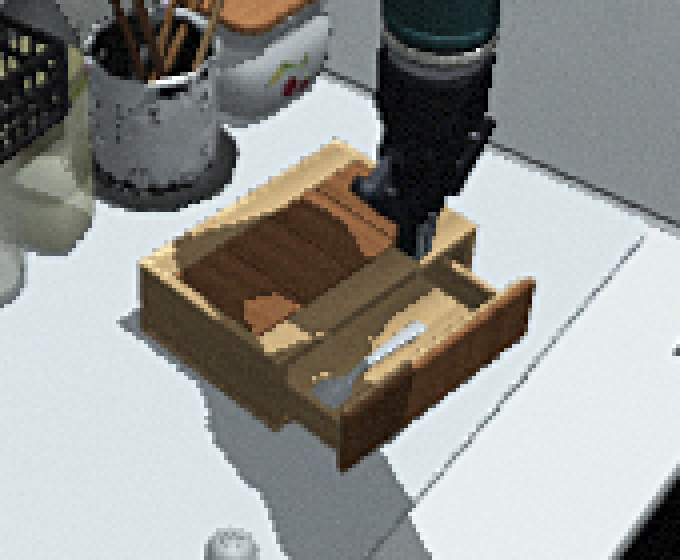

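The wrist view confirms it: red marks (row 302) on the front's inner edge, blue (row 322) on its outer edge, green (row 224) on the box edge. The finger lies between the box edge and the drawer front. I lower it into the opening.

Request:
play_rows(moves=[0,0,0,0,0.005,0.2,0,0,0,0,0,0.005,0.4,0,0,0,0,0,0.005,0.6,0,0,0,0,0,0.005,0.6,0,0,0,0,0,0.005,0.6,0])

```text
clock: 5.88
tool_pos: [0.4595, -0.2155, 0.0421]
ee_rot: [-3.14, -0.002, -1.739]
wrist_force: [0.3, -0.1, -0.3]
grip_width: 0.0002
```

No contact. I draw outward 50 mm slowly (tool +y).

Request:
play_rows(moves=[0,0,0,0,0.04,0,0,0,0,0,0,0.08,0,0,0,0,0,0,0.12,0,0,0,0,0,0,0.16,0,0,0,0,0,0,0.2,0,0,0,0,0,0,0.24,0,0,0,0,0,0,0.28,0,0,0,0,0,0,0.31,0,0,0,0,0,0,0.34,0,0,0,0,0,0,0.34,0])

```text
validation failed for argument at $.mo...
```

```bash
python3 - <<'E'
from h import *
from cell import readout,eyes
s=readout.sense(); print(s["tool_pos"],s["wrist_force"],(s["tool_pos"][:2]-C)@ex,(s["tool_pos"][:2]-C)@ey)
c=eyes.camera("wrist"); im=c["pixels"].copy()
T=np.eye(4);T[:3,:3]=Ro.from_euler('xyz',s["ee_rot"]).as_matrix();T[:3,3]=s["tool_pos"]
W=np.linalg.inv(T@c["hand_eye"])
for x,col in((-.163,(0,0,255)),(-.153,(255,0,0))):
    for y in(-.09,-.05,0,.05,.09):
        p=c["camera_matrix"]@(W@np.r_[bp(x,y),.062,1])[:3]; cv2.circle(im,tuple(int(a) for a in p[:2]/p[2]),3,col,-1)
cv2.imwrite("pics/wrist5.png",im)
E
```

```text
[ 0.45953764 -0.21554659  0.04208803] [ 0.29713853 -0.08411211 -0.2667422 ] -0.09818165028130475 -0.0009332955681771884
```

View pics/wrist5.png

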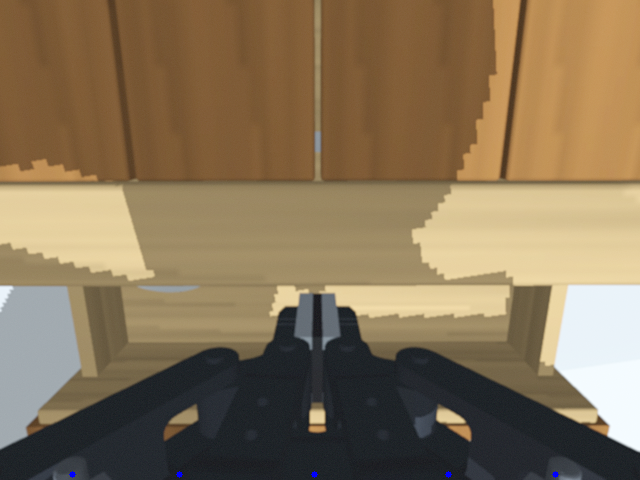

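The call was refused because the row lengths were miscounted, and nothing moved. The wrist view shows the finger inside the opening, clear of box and front. I send it again.

Request:
play_rows(moves=[0,0,0,0,0.04,0,0,0,0,0,0,0.08,0,0,0,0,0,0,0.12,0,0,0,0,0,0,0.16,0,0,0,0,0,0,0.2,0,0,0,0,0,0,0.24,0,0,0,0,0,0,0.28,0,0,0,0,0,0,0.31,0,0,0,0,0,0,0.34,0,0,0,0,0,0,0.34,0,0])

```text
clock: 7.18
tool_pos: [0.4075, -0.2062, 0.0411]
ee_rot: [3.141, -0.001, -1.739]
wrist_force: [0.1, -1.7, 0.0]
grip_width: -0.0001
```

```bash
cat > look.py <<'E'
from h import *
from cell import readout,eyes
import sys
s=readout.sense(); print(s["tool_pos"],s["wrist_force"],(s["tool_pos"][:2]-C)@ex,(s["tool_pos"][:2]-C)@ey)
c=eyes.camera("wrist"); im=c["pixels"].copy()
T=np.eye(4);T[:3,:3]=Ro.from_euler('xyz',s["ee_rot"]).as_matrix();T[:3,3]=s["tool_pos"]
W=np.linalg.inv(T@c["hand_eye"])
for x,col in((-.163,(0,0,255)),(-.153,(255,0,0))):
    for y in(-.09,-.05,0,.05,.09):
        p=c["camera_matrix"]@(W@np.r_[bp(x,y),.062,1])[:3]; cv2.circle(im,tuple(int(a) for a in p[:2]/p[2]),3,col,-1)
cv2.imwrite(f"pics/wrist{sys.argv[1]}.png",im)
E
python3 look.py 6
```

```text
[ 0.4075375  -0.20619649  0.04111776] [ 0.06253965 -1.69118393  0.04671182] -0.15101287954715806 -0.000386130622167454
```

View pics/wrist6.png

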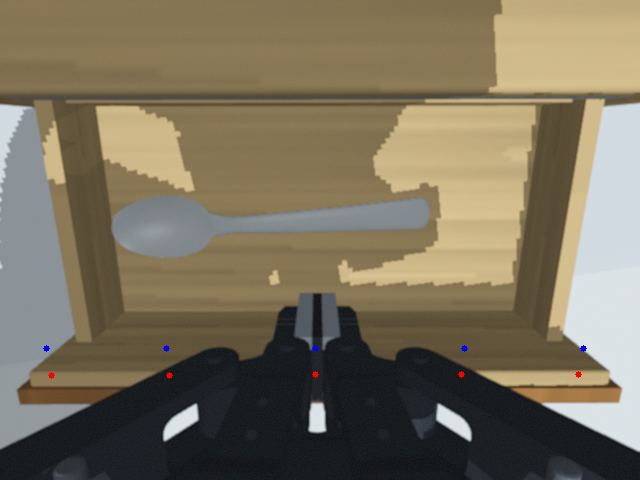

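The front's inner edge (row ~372) lies on the red marks, so the drawer is about 99 mm out. I back the finger off inward, then raise it straight up.

Request:
play_rows(moves=[0,0,0,0,-0.06,0,0,0,0,0,0,-0.12,0,0,0,0,0,0,-0.12,-0.2,0,0,0,0,0,-0.12,-0.5,0,0,0,0,0,-0.12,-0.8,0,0,0,0,0,-0.12,-0.9,0,0,0,0,0,-0.12,-0.9,0])

```text
clock: 8.1
tool_pos: [0.4268, -0.2096, 0.177]
ee_rot: [-3.139, -0.002, -1.738]
wrist_force: [0.3, -0.5, -1.1]
grip_width: 0.0001
```

```bash
python3 look.py 7; python3 -c "
from cell import eyes;import cv2
cv2.imwrite('pics/scene7.png',eyes.camera('scene')['pixels'])"
```

```text
[ 0.42677904 -0.20956785  0.17704684] [ 0.3391928 -0.5130643 -1.1366946] -0.13147856443210734 -0.0005013867477293689
```

View pics/wrist7.png

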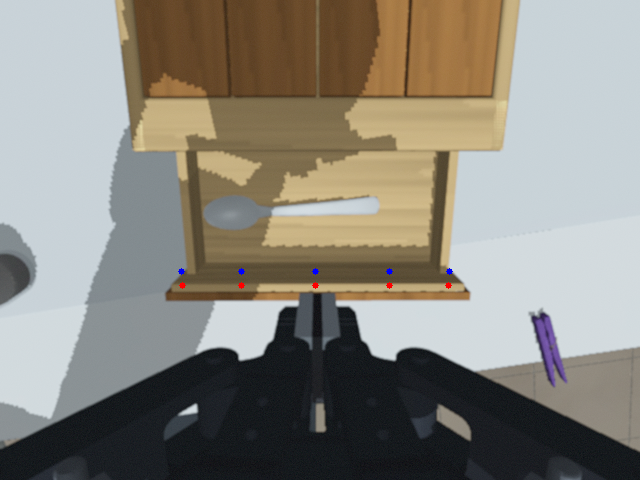

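View pics/scene7.png

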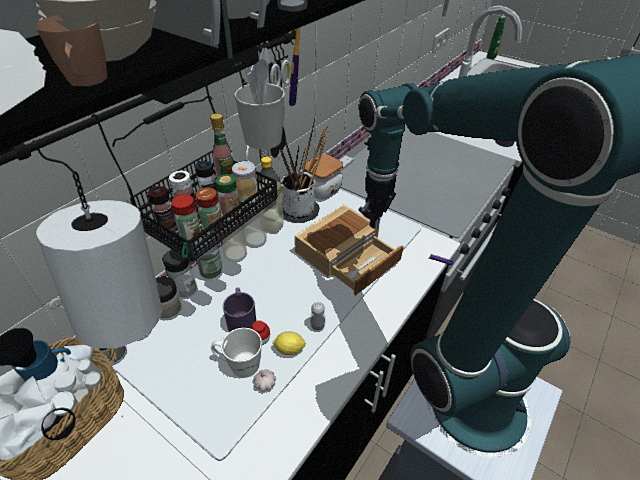

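The front's inner edge (row ~283) is by the red 100 mm marks (row 285), well past the blue 90 mm marks (row 271). The slats look flush and the bystanders have not moved. I let the arm settle and hand in.

Request:
play_rows(moves=[0,0,0,0,0,0,0,0,0,0,0,0,0,0,0,0,0,0,0,0,0])

```text
clock: 8.57
tool_pos: [0.4254, -0.209, 0.1755]
ee_rot: [3.141, -0.001, -1.739]
wrist_force: [0.5, 0.2, 0.1]
grip_width: -0.0
```

```bash
python3 -c "
from cell import job;print(job.job_done())"
```

```text
the job is handed in; nothing more can be done
None
```

The drawer is open: the last wrist picture puts it about 98 mm out of 100. I handed the job in at about 8.6 s of the 48 s; the hand-in reports no verdict.

- **Finding the catch:** The slat at y = -75 was rigid, stopping at z = 75.1 mm with 7.6 N. The slat at y = -25 gave at 1.4 N. Pressed about 7 mm down, it released the drawer to about 60 mm.
- **Drawing it open:** After lifting off, I lowered the shut fingers behind the drawer front without contact, drew it outward, backed off inward and rose clear.
- **Last checks:** The slats look flush, the wrist force is near zero, and the bystanders appear unmoved in the scene picture. I checked the slats and bystanders by eye only, not by measurement.
- **What went wrong:** One move call was refused because I miscounted its row lengths; nothing moved and I resent it. No measurements disagreed.

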